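# Lock the rotary test stage

### The job

Lock the rotary test stage for carrying: with your fingertips, push the orange pin round until the slot in the disc lines up with the steel bar, then push the bar by its red tab right through the disc and fully home in the keeper on the other side. Only push: do not lift the bar out of its channel, and leave everything else on the desk where it is.

Things in the scene. Friction and masses are not known exactly. Their poses are not given: they have to be found in the camera images.
- stage: Fixed rotary test stage: a white case, x = -200 to +90 mm, y = -70 to +70 mm, 40 mm high, carrying disc, channel with lock bar, and keeper. Origin on the desk exactly below the disc's axis; +x is the way the bar is pushed, +z up. A blue controller board (top at z = 54 mm) is fixed at x = -180 to -110, y = 30 to 66 mm. Above z = 66 mm only the pin and the bar's tab stand out
- channel_end (a point): Middle of the black channel's floor at its end next to the disc, 50 mm above the desk and 50 mm before the disc's axis. The channel runs 118 mm back from here along the stage's -x, straight towards the disc's axis; it is open above, 14 mm wide inside, cheek tops at z = 60 mm
- disc_axis (a point): Centre of the slotted aluminium disc at the height of its top face (z = 66 mm). The disc is 92 mm in diameter, cut right across its middle by a straight slot 18 mm wide, whose mouths flare to 25 mm; the slot's floor is level with the channel's floor
- disc (a joint): Turn of the disc about its vertical axis (rad, anticlockwise from above positive). At 0, and equally at 3.14, the slot lines up with the bar; stops at -0.5 and 3.64. Light friction (0.05 N m, about 1.6 N at the pin), and it stays where it is left. The bar's tapered nose centres the slot if it is within about 0.15 rad
- pin_top (a point): Top centre of the orange turning pin on the disc, 10 mm thick and standing 30 mm above the disc's top (from z = 66 to 96 mm), 32 mm from the disc's axis. Seen from the axis, it stands at the stage's -y side when the joint is 0, at +x when 1.57, at +y when 3.14
- lockbar: Loose steel lock bar lying in the channel, 140 mm long, 12 x 12 mm, 0.18 kg, +x towards its nose. Origin at the underside of the middle of its length, 50 mm above the desk; the top of the bar is at z = 62 mm. Sliding it takes a newton or two
- bar_nose (a point): Tip of the bar's tapered nose (the last 16 mm narrow from 12 to 4 mm wide), at 6 mm above its underside. At the start it is short of the disc's rim
- bar_tab (a point): Centre of the rear (-x) face of the red push tab that stands on the bar's tail: 30 mm wide, 8 mm thick, rising 28 mm above the bar's top (z = 62 to 90 mm). The rear face is the bar's tail end, 140 mm behind the nose
- keeper_end (a point): Middle of the inner end wall of the keeper, 73 mm beyond the disc's axis, where the nose of the fully pushed bar comes to rest. The keeper is a dark steel U-shaped socket, 28 mm long, 16 mm wide inside, top at z = 64 mm
- bearing: small steel ball bearing, ring 22 mm across, 8 mm thick, lying on the white case beside the channel (case top is 40 mm above the desk); a bystander
- spacer: upright brass cylinder, 18 mm across, 22 mm tall, standing on the white case on the other side of the channel; a bystander
- phone: blue mobile phone, 148 x 72 x 8 mm, lying on the desk; a bystander
- breadboard: white breadboard with small lamps, 165 x 55 x 9 mm, lying on the desk; a bystander
- screwdriver: yellow-handled screwdriver, 170 mm long, handle 26 mm thick, lying along its own x on the desk; origin below its middle; a bystander
- mug: white mug, 80 mm across, 90 mm tall, standing on the desk; a bystander
- mouse: black computer mouse, 105 x 60 x 26 mm, on the desk; a bystander
There are look-alikes about, which are no part of the job. Several things have the shape of the lockbar; the one meant has the colours described above.

How it is judged:
On the way, in this order (a step that is already met when the one before it is completed fails the run):
1. the disc is turned until its slot lines up with the bar, which is still outside the disc ((value of joint disc between -0.3 and 0.3 rad or value of joint disc between 2.8416 and 3.4416 rad) and x of bar_nose in the frame of stage below -0.036 m), for 0.2 s.
2. the bar is pushed through the disc into the keeper (x of bar_nose in the frame of stage above 0.066 m), for 0.2 s.
At the end, for the whole second after the job is handed in: The bar lies level in the channel, through the disc's slot, its nose within 7 mm of the keeper's end wall and within 6 mm of the middle; the disc is within 0.2 rad of lined up (either way round); all at rest (x of bar_nose in the frame of stage above 0.066 m and y of bar_nose in the frame of stage between -0.006 and 0.006 m and z of lockbar in the frame of stage between 0.046 and 0.056 m and angle between lockbar's own z axis and vertical below 0.1 rad and (value of joint disc between -0.2 and 0.2 rad or value of joint disc between 2.9416 and 3.3416 rad) and linear speed of lockbar below 0.01 m/s); the robot touches nothing.
It fails at once if the bar is lifted more than 15 mm or tipped by more than 0.35 rad (z of lockbar in the frame of stage above 0.065 m or angle between lockbar's own z axis and vertical above 0.35 rad).
It fails at once if a bystander (bearing, spacer, phone, breadboard, screwdriver, mug or mouse) is moved by more than 25 mm (distance of any of bearing, spacer, phone, breadboard, screwdriver, mug, mouse from where it was at the start of the episode above 0.025 m).
It also fails if it takes over 56 s, if anything falls off the work surface, if the arm or the gripper's body presses on something with over 40 N, if the wrist force passes 120 N, or if a joint passes its speed limit or range.

### The arm

A 6-joint arm with a two-finger parallel gripper is mounted at the origin on the work surface. World frame = base frame: x ahead of the robot, y to its left, z up, the work surface at z = 0. Lengths are in m, angles in rad, forces in N, time in s.
With the tool pointing down it reaches from about 0.25 to 0.775 m from the base axis. Payload 4 kg.
Tool frame: the origin (TCP) lies at the centre of the arm's flange, where the gripper is bolted on; the fingertips stand 199 mm ahead of it and the grasp point (between the pads) lies 180 mm ahead of it (robot.tcp_to_tips is the distance from the TCP to the fingertips, in m); z points along the fingers, y is the line along which they close (so a half turn about z gives the same grasp; the last joint's range is limited). The gripper opens to 94 mm and grips with 3 to 60 N. Pads are 16 mm wide; open, the fingers measure 119 mm over their backs; the gripper's body (75 mm by 177 mm) begins 78 mm behind the grasp point.
Start: joints at [-1.257, 0.087, 1.371, -0, 1.684, -0.103], TCP at [0.223, -0.503, 0.405] pointing down, gripper open.
Joint ranges: [-3.1, 3.1], [-0.76, 2.03], [0.27, 2.55], [-1.08, 4.22], [0.17, 2.65], [-2.57, 2.57]. Speed limits (rad/s): [2.79, 2.79, 3.14, 3.14, 3.14, 3.14].

### API

Orientations are given as [roll, pitch, yaw] about the fixed x, y, z axes, in that order (R = Rz(yaw) Ry(pitch) Rx(roll)).
In Python, from bench import telemetry, snapshot, ticket, robot gives the robot as it stands.
- The arm moves only by the tool apply_moves, never from a script. Its argument "moves" is a list that holds one entry, the list of rows, each a list of 5 numbers: the shift along the tool's x, y, z in units of 50 mm (1.0 is 50 mm), then the turn about the tool's z in units of 10 degrees (1.0 is 10 degrees), then the closure, from 0 (fully open) to 1 (shut). A call has 1 to 10 rows; each row is the pose to reach, as a shift and turn from the pose commanded when the call began, along the tool's axes at that moment; what a row does not reach only later rows make up. A row lasts 1/8 s, in which the tool goes at most 62.5 mm and 10.7 degrees, less where a joint would pass 70% of its speed; a pose out of reach is approached as far as the arm can. A call with a gripper value outside its range is refused whole. The fingers move at their own pace and stop on an object; the grip force is fixed at half the most. Time passes only in rows, so rows that repeat a pose let the fingers close. It gives the time, the measured TCP pose, the force, the opening and the grip force at its end, in the units of the state.
- telemetry.get_obs(): the state, without advancing time (a new reading comes with each control period).
- snapshot(name): name is "side" or "top"; returns a dict with "image" (400x640x3 uint8, red, green, blue), "fovy" (degrees; the focal length in pixels is half the picture's height over the tangent of half this angle, whatever the lens; pixels are square), "cx", "cy" (the principal point, pixels), "R" (3x3) and "t" (3): a world point X has camera coordinates R X + t. Camera axes: x right, y down, z forward; pixel columns grow to the right and rows downward; lengths in m; the calibration is good to about 2 mm. A picture is of the moment at which its call begins. There is no depth.
- ticket.close_job(): hands the job in; it is judged then, once.
The state is a dict: "time": time; "joint_positions": joint angles; "qvel": joint speeds; "joint_torque": joint torques, N m; "tool_pos": TCP position; "ee_rot": TCP orientation; "wrist_force": force on the tool from outside, world axes, zero at the start; "wrist_torque": the same for the moment, N m; "width": finger opening in m; "finger_force": force on a finger pad.
Only numpy, scipy, OpenCV 4.12 (cv2) and the standard library are available. Lean on these libraries where they do the work, as an engineer would, in place of code of your own. Each camera call takes 0.05 s, during which the arm holds its last target. There are 200 camera calls.

## Working session

There is one attempt and no reset: what is moved stays moved. The work goes in short steps, Python scripts to look and compute and a tool call to move; the robot and the scene stay as the last step left them, time stands still between calls to the robot, and variables do not carry over. Pictures are saved under pics/ and viewed, at most 10 in all, crops included, and the job is handed in when it is done.

Besides the shell and the picture viewer there is one more tool, called after "Request:" as name(argument=value, ...) on one line, values as JSON. apply_moves: Moves the arm, as the interface text tells. Its arguments: {"type":"object","properties":{"moves":{"type":"array","items":{"type":"array","items":{"type":"array","items":{"type":"number"}}}}},"required":["moves"]}

```bash
mkdir -p pics
cat > h.py <<'E'
import numpy as np, cv2
from bench import telemetry, snapshot, ticket, robot
def cam(n):
    s=snapshot(n); s['f']=s['image'].shape[0]/2/np.tan(np.radians(s['fovy'])/2); s['R']=np.array(s['R']); s['t']=np.array(s['t']); return s
def ray(s,u,v,z):
    d=s['R'].T@np.array([(u-s['cx'])/s['f'],(v-s['cy'])/s['f'],1]); c=-s['R'].T@s['t']
    return c+d*(z-c[2])/d[2]
def proj(s,X):
    p=s['R']@np.array(X)+s['t']; return p[:2]/p[2]*s['f']+[s['cx'],s['cy']]
E
python3 - <<'E'
from h import *
for n in('top','side'):
    s=cam(n); print(n,s['fovy'],s['cx'],s['cy'],-s['R'].T@s['t'],s['R'].round(3).tolist(),{k for k in s})
    cv2.imwrite(f'pics/{n}0.png',s['image'][:,:,::-1])
o=telemetry.get_obs(); print(o['time'],o['tool_pos'],o['ee_rot'],o['width'],o['wrist_force'])
E
```

```text
top 47.51810862951713 314.250499477226 205.58713041696768 [0.48210459 0.02672079 1.33202771] [[0.025, -0.999, 0.021], [-0.996, -0.027, -0.085], [0.086, -0.019, -0.996]] {'image', 'cx', 't', 'R', 'f', 'cy', 'fovy'}
side 45.936432888229795 306.7548273501513 200.55276314822137 [0.39763726 1.02670641 0.92628558] [[-0.985, -0.17, -0.014], [-0.094, 0.611, -0.786], [0.142, -0.773, -0.618]] {'image', 'cx', 't', 'R', 'f', 'cy', 'fovy'}
0.1 [ 0.22261749 -0.50281681  0.40364772] [-3.13965304e+00 -1.86030751e-04  4.16738829e-01] 0.09390773907917031 [-0.09208406  0.24470767 -0.40402895]
```

View pics/top0.png

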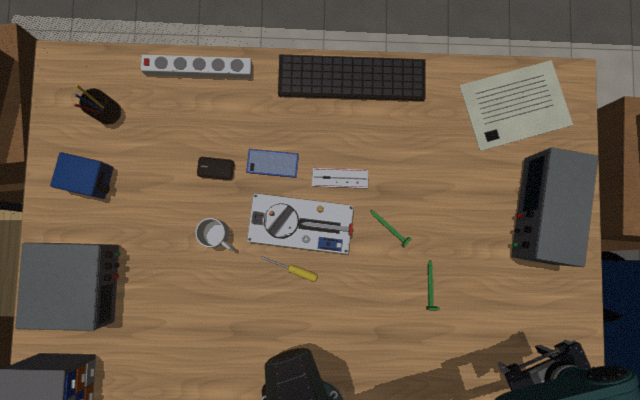

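View pics/side0.png

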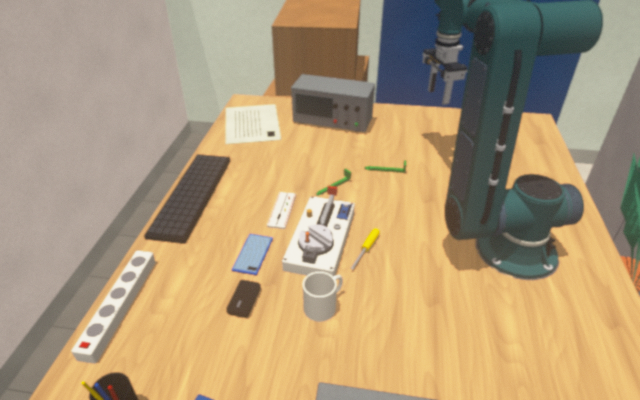

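Could be taken for the lock bar: two green bars at top (390,228) and (431,285), and the steel bar with red tab in the stage channel at about (325,227), tab (350,230). By its colours and place, the last one is right. I'll check it in a close crop.

Run:
```python
from h import *
a=cam('top');b=cam('side')
A=cv2.resize(a['image'][185:265,240:365],None,fx=6,fy=6,interpolation=cv2.INTER_CUBIC)
B=cv2.resize(b['image'][175:280,270:370],None,fx=5,fy=5,interpolation=cv2.INTER_CUBIC)
cv2.imwrite('pics/a1.png',A[:,:,::-1]);cv2.imwrite('pics/b1.png',B[:,:,::-1])
for s,n,(r0,r1,c0,c1) in((a,'top',(185,265,240,365)),(b,'side',(175,280,270,370))):
    im=s['image'][r0:r1,c0:c1]; h=cv2.cvtColor(im,cv2.COLOR_RGB2HSV)
    for nm,lo,hi in(('red',(0,150,70),(5,255,255)),('red2',(172,130,60),(180,255,255)),('orange',(5,120,60),(22,255,255)),('blue',(105,120,40),(125,255,255))):
        m=cv2.inRange(h,lo,hi); k,l,st,ce=cv2.connectedComponentsWithStats(m)
        for i in range(1,k):
            if st[i,4]>=4: print(n,nm,st[i]+[c0,r0,0,0,0],ce[i]+[c0,r0])
    if n=='top':
        m=cv2.inRange(h,(0,0,120),(180,50,255)); cs=max(cv2.findContours(m,0,2)[0],key=cv2.contourArea)
        r=cv2.minAreaRect(cv2.convexHull(cs)); print('case',(r[0][0]+c0,r[0][1]+r0),r[1],r[2])
        P=cv2.boxPoints(r)+[c0,r0]; print([ray(s,u,v,.04).round(4).tolist() for u,v in P])
```

```text
top red [349 224   4  10  26] [350.46153846 229.07692308]
top orange [317 206   6   6  23] [319.60869565 208.47826087]
top orange [270 211   3   4  10] [271.  212.8]
top orange [352 226   1   6   6] [352.  228.5]
top blue [318 238  19  10 112] [326.3125     243.14285714]
top blue [338 240   3   3   7] [339.14285714 240.71428571]
top blue [339 248   2   3   4] [339.25 249.  ]
case (300.06153869628906, 223.0076904296875) (101.83251190185547, 48.621612548828125) 7.125016689300537
[[0.4882, 0.1914, 0.04], [0.6259, 0.1794, 0.04], [0.5976, -0.11, 0.04], [0.4599, -0.0954, 0.04]]
side orange [ 270  175  100  105 2923] [338.0455012  211.70783442]
side orange [307 210   4   6  19] [308.89473684 212.42105263]
side orange [287 217   8  14  39] [290.43589744 223.        ]
side orange [270 230  18  50 480] [277.58541667 257.86875   ]
side orange [275 231   3   2   4] [276.  231.5]
side orange [306 232   3   9  15] [306.86666667 235.33333333]
side orange [274 234   3   4   7] [275.         235.28571429]
side orange [288 274  10   6  36] [292.27777778 277.        ]
side orange [298 276   4   3   7] [299.57142857 276.85714286]
```

View pics/a1.png

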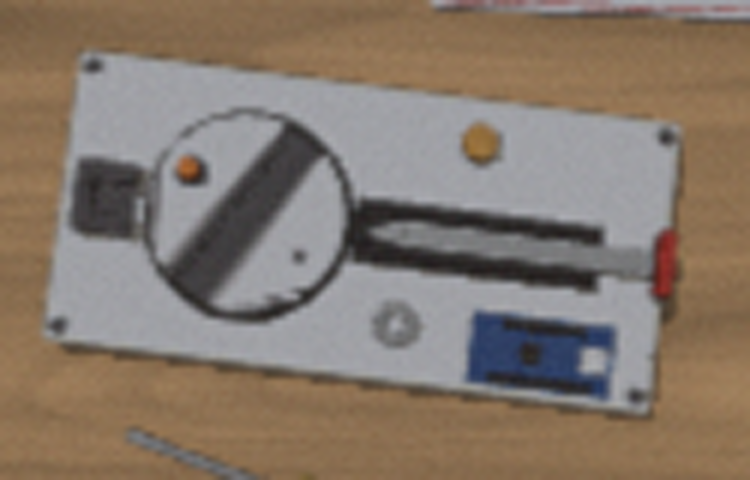

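View pics/b1.png

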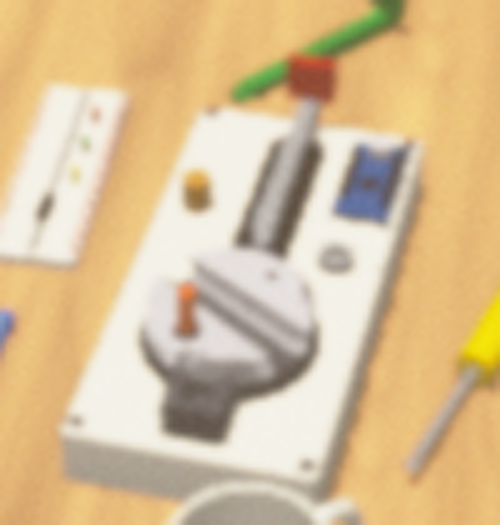

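The crops show the stage: keeper at the left, disc at crop (250,215), and orange pin at crop (188,168), which is top (271,213) and side (307,233). The steel bar with its red tab is at crop (665,262), which is top (350.5,228.5). The blue board is at the bottom right, so the stage's +x is image left and its +y is image down. The two bars lying on the desk are green decoys. The slot is turned by roughly 1 rad.

```bash
cat >> h.py <<'E'
def tri(a,pa,b,pb):
    M=[];
    for s,(u,v) in((a,pa),(b,pb)):
        P=np.c_[s['R'],s['t']]; x,y=(u-s['cx'])/s['f'],(v-s['cy'])/s['f']
        M+= [x*P[2]-P[0],y*P[2]-P[1]]
    M=np.array(M); return np.linalg.lstsq(M[:,:3],-M[:,3],rcond=None)[0]
def fit(S,W): # rigid 2D stage->world
    S,W=np.array(S),np.array(W); s=S-S.mean(0); w=W-W.mean(0)
    yaw=np.arctan2((s[:,0]*w[:,1]-s[:,1]*w[:,0]).sum(),(s*w).sum())
    R=np.array([[np.cos(yaw),-np.sin(yaw)],[np.sin(yaw),np.cos(yaw)]]); o=W.mean(0)-R@S.mean(0); return yaw,o,np.abs(W-o-S@R.T)
E
python3 - <<'E'
from h import *
a=cam('top');b=cam('side')
ta=lambda x,y:((x+.5)/6-.5+240,(y+.5)/6-.5+185)
tb=lambda x,y:((x+.5)/5-.5+270,(y+.5)/5-.5+175)
cr=[(82,52),(682,125),(650,410),(48,342)]; S=[(.09,-.07),(-.2,-.07),(-.2,.07),(.09,.07)]
W=[ray(a,*ta(*c),.04)[:2] for c in cr]
yaw,o,e=fit(S,W); print('top',yaw,o,(e*1e3).round(1).tolist())
c2=[(65,437),(205,108),(425,145),(330,490)]
W2=[ray(b,*tb(*c),.04)[:2] for c in c2]; y2,o2,e2=fit(S,W2); print('side',y2,o2,(e2*1e3).round(1).tolist())
R=np.array([[np.cos(yaw),-np.sin(yaw)],[np.sin(yaw),np.cos(yaw)]])
st=lambda p:((p[:2]-o)@R*1e3).round(1)
print('disc c',st(ray(a,*ta(250,215),.066)), 'pin',st(ray(a,*ta(188,168),.09)))
p=tri(a,ta(188,165),b,tb(187,291));print('pin tri',p,st(p))
for q in((657,258),(675,262)): print('tab',st(ray(a,*ta(*q),.09)))
print('nose',st(ray(a,*ta(372,235),.062)),'tab side',st(ray(b,*tb(313,60),.09)), 'slot',[st(ray(a,*ta(*q),.066)) for q in((305,140),(193,285))])
g=[st(ray(a,*ta(*q),.066)) for q in((303,140),(193,285))]; d=g[1]-g[0]; print('joint est',np.arctan2(d[1],d[0]))
for X in((.0,-.03),(.0421,-.024),(-.24,0)): print(X,o+R@X)
E
```

```text
top 1.4811799345982426 [0.54703796 0.09484161] [[0.8, 0.8], [1.9, 1.6], [2.0, 1.7], [0.8, 2.5]]
side 1.4816421232986763 [0.54224531 0.10111661] [[0.0, 1.8], [0.5, 1.5], [2.2, 2.0], [1.7, 1.4]]
disc c [-1.  -0.3] pin [ 28.2 -17.2]
pin tri [0.56643325 0.12093514 0.09492972] [ 27.7 -17. ]
tab [-189.    -1.2]
tab [-197.3   -0.3]
nose [-58.3   2.2] tab side [-193.7    3. ] slot [array([-22.2, -37.9]), array([21.2, 35. ])]
joint est 1.04238031916399
(0.0, -0.03) [0.57691757 0.09215672]
(0.0421, -0.024) [0.57470945 0.13462476]
(-0.24, 0) [ 0.5255588 -0.1441953]
```

Request:
apply_moves(moves=[[[0.88,-0.68,0,-0.6,1],[1.76,-1.36,0,-1.2,1],[2.64,-2.04,0,-1.8,1],[3.52,-2.72,0,-2.4,1],[4.4,-3.4,0,-3.0,1],[5.28,-4.08,0,-3.7,1],[6.16,-4.76,0,-4.3,1],[7.04,-5.44,0,-4.9,1],[7.92,-6.12,0,-5.5,1],[8.8,-6.8,0,-6.1,1]]])

```text
time: 1.55
tool_pos: [0.4878, -0.0121, 0.4049]
ee_rot: [3.141, 0.0, 1.485]
wrist_force: [0.4, -0.7, 0.6]
width: 0.0007
finger_force: 0.0
```

Request:
apply_moves(moves=[[[0.9,0.4,0,0,1],[1.8,0.8,0,0,1],[2.7,1.2,0.3,0,1],[3.4,1.45,0.8,0,1],[3.4,1.45,1.3,0,1],[3.4,1.45,1.5,0,1],[3.4,1.45,1.5,0,1]]])

```text
time: 2.42
tool_pos: [0.5746, 0.1486, 0.3291]
ee_rot: [-3.14, 0.001, 1.481]
wrist_force: [-0.5, -1.3, 0.2]
width: 0.0004
finger_force: 0.0
```

Run:
```python
from h import *
b=cam('side'); o=telemetry.get_obs(); print(o['tool_pos'],o['ee_rot'])
t=o['tool_pos']; print('tip px',proj(b,t-[0,0,.199]))
cv2.imwrite('pics/b2.png',cv2.resize(b['image'][150:280,250:380],None,fx=4.5,fy=4.5,interpolation=cv2.INTER_CUBIC)[:,:,::-1])
```

```text
[0.57476809 0.14850984 0.33031507] [ 3.14083209e+00 -3.29805888e-05  1.48073080e+00]
tip px [301.21858415 228.95691312]
```

View pics/b2.png

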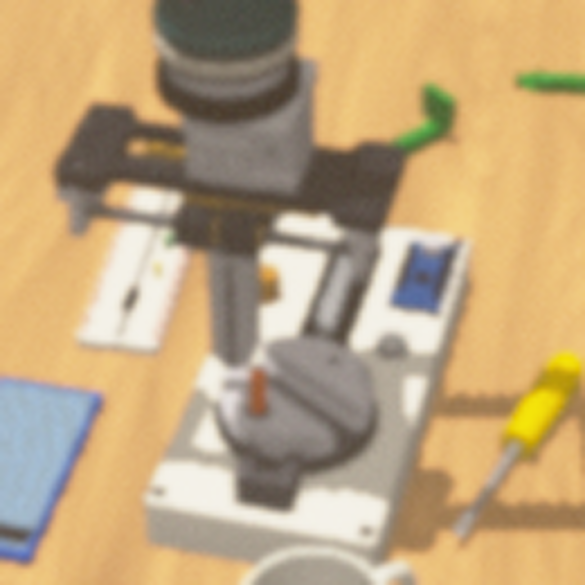

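The tips are at crop (235,360), where the projection put them, just past the pin at crop (258,370) on its keeper side. Next I lower beside the pin and push it back.

Request:
apply_moves(moves=[[[0,0,0.4,0,1],[0,0,0.8,0,1],[0,0,1.08,0,1],[0,0,1.08,0,1],[-0.15,0,1.08,0,1],[-0.25,0,1.08,0,1],[-0.35,0,1.08,0,1],[-0.45,0,1.08,0,1]]])

```text
time: 3.48
tool_pos: [0.5748, 0.1302, 0.2773]
ee_rot: [3.131, -0.016, 1.483]
wrist_force: [12.4, 19.1, -6.7]
width: 0.0002
finger_force: 10.1
```

Request:
apply_moves(moves=[[[-0.1,0,0,0,1],[-0.2,0,0,0,1],[-0.3,0,0,0,1],[-0.39,0,0,0,1],[-0.39,0,0,0,1]]])

```text
time: 4.1
tool_pos: [0.5711, 0.1069, 0.2765]
ee_rot: [3.14, -0.0, 1.481]
wrist_force: [0.5, 2.0, 0.5]
width: 0.0006
finger_force: 0.8
```

Run:
```python
from h import *
b=cam('side');a=cam('top'); o=telemetry.get_obs(); print(o['tool_pos'],o['wrist_force'])
B=cv2.resize(b['image'][180:270,280:370],None,fx=5,fy=5,interpolation=cv2.INTER_CUBIC)
A=cv2.resize(a['image'][185:265,240:365],None,fx=5,fy=5,interpolation=cv2.INTER_CUBIC)[:,100:445]
C=np.zeros((450,800,3),np.uint8); C[:,:450]=B; C[:400,455:800]=A
cv2.imwrite('pics/c3.png',C[:,:,::-1])
```

```text
[0.57086034 0.10692203 0.27589778] [0.97076969 2.15192609 1.07867289]
```

View pics/c3.png

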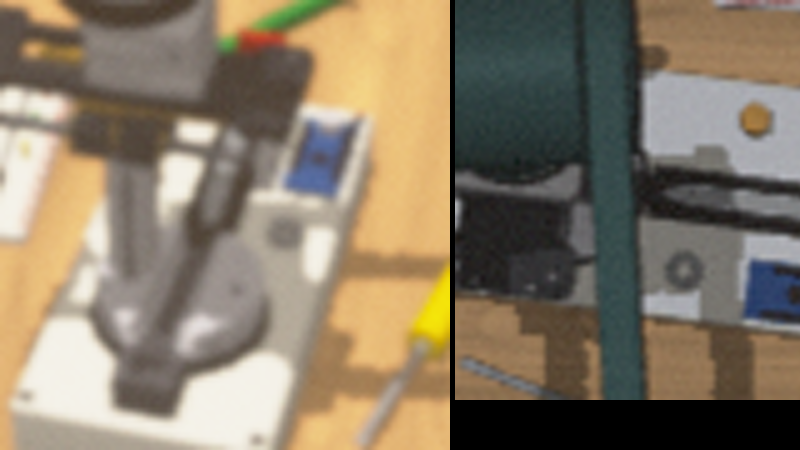

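The side view shows the slot (crop (205,235) to (150,350)) pointing from the channel to the keeper. I'll retreat, raise and go round behind the tab, then check the slot with the arm out of the way.

Request:
apply_moves(moves=[[[0.2,0,0,0,1],[0.2,0,-0.6,0,1],[0.2,0,-1.3,0,1],[-0.7,-0.25,-1.3,0,1],[-1.6,-0.49,-1.3,0,1],[-2.5,-0.49,-1.3,0,1],[-3.4,-0.49,-1.3,0,1],[-4.3,-0.49,-1.3,0,1],[-4.8,-0.49,-1.3,0,1],[-4.8,-0.49,-1.3,0,1]]])

```text
time: 5.45
tool_pos: [0.5248, -0.1309, 0.34]
ee_rot: [-3.14, 0.0, 1.478]
wrist_force: [0.0, 0.2, -0.5]
width: 0.0006
finger_force: 0.0
```

Run:
```python
from h import *
b=cam('side');a=cam('top'); o=telemetry.get_obs(); print(o['tool_pos'],o['wrist_force'])
t=o['tool_pos']; print('tip side px',proj(b,t-[0,0,.199]), 'top px',proj(a,t-[0,0,.199]))
B=cv2.resize(b['image'][165:275,280:360],None,fx=5,fy=5,interpolation=cv2.INTER_CUBIC)
A=cv2.resize(a['image'][185:265,240:365],None,fx=5,fy=5,interpolation=cv2.INTER_CUBIC)[:,:390]
C=np.zeros((550,800,3),np.uint8); C[:,:400]=B; C[:400,410:800]=A
cv2.imwrite('pics/c4.png',C[:,:,::-1])
```

```text
[ 0.52510689 -0.12915716  0.34021938] [ 0.76452268  0.01799423 -0.57688325]
tip side px [334.41340234 166.50707465] top px [364.50015513 229.56591153]
```

View pics/c4.png

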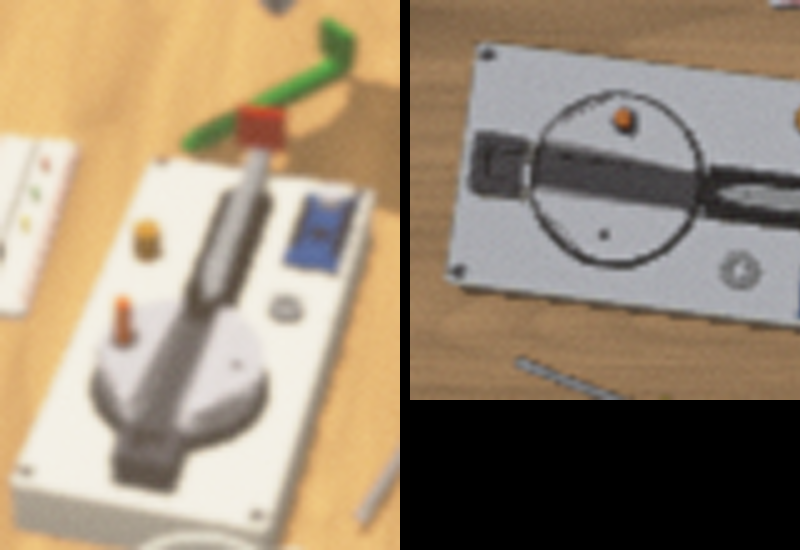

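The slot is lined up: its edge slopes 8.4° in the top crop against 7.3° for the case edge, so it is about 0.02 rad off. The tab is at side crop (262,125) and the tool stands behind it. Now I lower and push the bar.

Request:
apply_moves(moves=[[[0,0,0.5,0,1],[0,0,1.0,0,1],[0,0,1.46,0,1],[0,0,1.46,0,1],[0.2,0,1.46,0,1],[0.35,0,1.46,0,1],[0.5,0,1.46,0,1],[0.65,0,1.46,0,1]]])

```text
time: 6.55
tool_pos: [0.5284, -0.0971, 0.2688]
ee_rot: [3.139, 0.001, 1.481]
wrist_force: [-0.2, -2.4, 2.4]
width: 0.0008
finger_force: 1.1
```

Run:
```python
from h import *
b=cam('side'); o=telemetry.get_obs(); print(o['tool_pos'],o['wrist_force'],o['wrist_torque'])
cv2.imwrite('pics/b5.png',cv2.resize(b['image'][155:265,280:370],None,fx=5,fy=5,interpolation=cv2.INTER_CUBIC)[:,:,::-1])
```

```text
[ 0.52833343 -0.09635068  0.26850532] [ 0.37798162 -0.55764956  0.64434509] [-0.17259968 -0.096825   -0.04464552]
```

View pics/b5.png

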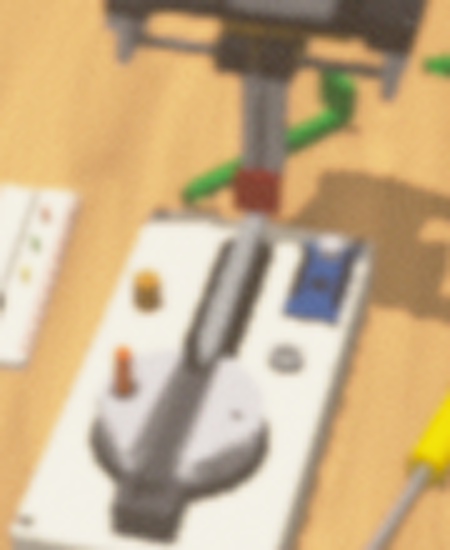

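The closed fingers (crop (265,130)) stand squarely behind the red tab at (258,190), in light contact. I push on.

Request:
apply_moves(moves=[[[0.13,0,0,0,1],[0.26,0,0,0,1],[0.39,0,0,0,1],[0.52,0,0,0,1],[0.65,0,0,0,1],[0.78,0,0,0,1],[0.91,0,0,0,1],[1.04,0,0,0,1],[1.17,0,0,0,1],[1.3,0,0,0,1]]])

```text
time: 7.85
tool_pos: [0.534, -0.0322, 0.2677]
ee_rot: [3.141, 0.0, 1.481]
wrist_force: [-0.2, -2.6, 1.1]
width: 0.0003
finger_force: 1.3
```

Request:
apply_moves(moves=[[[0.13,0,0,0,1],[0.26,0,0,0,1],[0.39,0,0,0,1],[0.52,0,0,0,1],[0.65,0,0,0,1],[0.76,0,0,0,1],[0.86,0,0,0,1],[0.94,0,0,0,1],[0.98,0,0,0,1],[0.98,0,0,0,1]]])

```text
time: 9.1
tool_pos: [0.5381, 0.0165, 0.2675]
ee_rot: [-3.141, -0.001, 1.482]
wrist_force: [0.6, -1.4, 1.2]
width: 0.0005
finger_force: 0.8
```

Request:
apply_moves(moves=[[[0.03,0,0,0,1],[0.06,0,0,0,1],[0.09,0,0,0,1],[0.09,0,0,0,1]]])

```text
time: 9.6
tool_pos: [0.5385, 0.0206, 0.2674]
ee_rot: [-3.141, 0.0, 1.482]
wrist_force: [-0.1, -2.0, -0.6]
width: 0.0005
finger_force: 1.3
```

Request:
apply_moves(moves=[[[0.03,0,0,0,1],[0.06,0,0,0,1],[0.06,0,0,0,1]]])

```text
time: 9.98
tool_pos: [0.5388, 0.0219, 0.2677]
ee_rot: [-3.141, 0.006, 1.481]
wrist_force: [-0.5, -9.4, 0.8]
width: 0.0004
finger_force: 4.6
```

The force rose to 9.4 N and the motion stopped where the end wall was expected. I back off, rise and check.

Request:
apply_moves(moves=[[[-0.3,0,0,0,1],[-0.6,0,0,0,1],[-0.6,0,-0.8,0,1],[-0.6,0,-1.6,0,1],[-1.4,0,-2.4,0,1],[-2.3,0,-2.6,0,1],[-3.2,0,-2.6,0,1],[-4.1,0,-2.6,0,1],[-4.5,0,-2.6,0,1],[-4.5,0,-2.6,0,1]]])

```text
time: 11.22
tool_pos: [0.5186, -0.2013, 0.3973]
ee_rot: [-3.141, -0.001, 1.479]
wrist_force: [0.2, 0.3, 0.9]
width: 0.0008
finger_force: 0.0
```

Run:
```python
from h import *
b=cam('side');a=cam('top'); o=telemetry.get_obs(); print(o['tool_pos'],o['wrist_force'])
B=cv2.resize(b['image'][165:275,280:360],None,fx=5,fy=5,interpolation=cv2.INTER_CUBIC)
A=cv2.resize(a['image'][185:265,240:365],None,fx=5,fy=5,interpolation=cv2.INTER_CUBIC)[:,:390]
C=np.zeros((550,800,3),np.uint8); C[:,:400]=B; C[:400,410:800]=A
cv2.imwrite('pics/c6.png',C[:,:,::-1])
```

```text
[ 0.51893452 -0.19964293  0.39754376] [0.30927668 0.2496298  0.19361065]
```

View pics/c6.png

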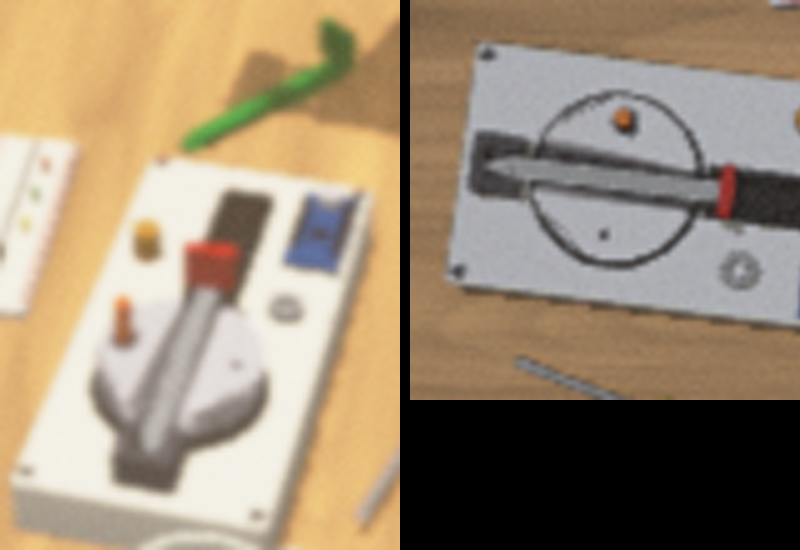

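The bar lies through the slot, with its nose at top crop (490,163) against the keeper's end wall and the tab at (728,192). The disc is aligned, the bystanders are in place and the arm is clear.

```bash
python3 -c "
from h import *
print(ticket.close_job())"
```

```text
the job is handed in; nothing more can be done
None
```

The job is handed in: I turned the disc to line up with the bar and pushed the bar through it until it stopped against the keeper's end wall; no result came back, but the last pictures show the bar home and the bystanders near the stage in place.

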